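# Wedge-lock a piping board in its bench clamp

## Task

Slide the clamp's stop bar up against the board of meringues until the board sits square and snug against the end rail, without shoving it hard. Then push the thumb wedge along its ramp with firm thumb pressure until it jams the bar fast, and let go. Touch neither the board nor the meringues, and leave the things standing around where they are.

Things in the scene. Friction and masses are not known exactly. Their poses are not given: they have to be found in the camera images.
- clamp: bench clamp for piping boards, screwed to the table. Origin on the table. Its +y is the way the bar slides to the board, z up. White base plate 12 mm thick, x -120..120, y -260..205 mm. Guide block on the beam's +x side (y -205..-65, top 36 mm above the table; straps over the beam to 40, screw heads to 44). Ramp block on the beam's -x side (same y span, top 36, screw heads to 41).
- rail_face (a point): middle of the inner face of the aluminium end rail, at y = +185 mm in the clamp's frame, 21 mm above the table; the rail is 220 mm long (x), 18 mm thick, its top 36 mm above the table.
- pocket (a point): middle of the open-topped pocket between beam and ramp block, on the base plate, 12 mm above the table. It narrows towards +y by 0.12 mm per mm. The ramp block is bolted through slots and sits up to 2 mm to either side of its mean place, so the wedge jams with its origin 5 mm behind (-y) this point, give or take 17 mm: it must be felt.
- bar (a joint): travel of the steel stop bar along the clamp's +y, m: 0 fully back, 0.070 when it holds the board against the end rail. It slides with about 2 N of friction, and moving the board takes about 1 N more; both stay where they are left. Over 30 N on the board is too hard.
- bar_knob (a point): middle of the round black knob (28 mm across, 24 mm high, top 108 mm above the table, on a 16 mm post) over the middle of the bar's crosshead. Crosshead 150 mm (x) by 24 mm (y), 14..36 mm above the table. From it the beam, 24 mm wide (clamp x -12..12), 14..34 mm above the table, runs 200 mm towards -y through the guide.
- bar_face (a point): middle of the crosshead's front face, which bears on the board; 12 mm ahead (+y) of the knob's axis, 24 mm above the table
- board: wooden piping board with 28 meringues, loose on the base plate: 220 (x) by 150 (y) by 18 mm, 0.5 kg, meringues to 47 mm above its underside. Origin: centre of its underside, 12 mm above the table; axes as the clamp's. Seated, its origin is at y = +110 mm in the clamp's frame; it starts 6 to 20 mm short of that and slightly skew.
- wedge: steel thumb wedge, 0.4 kg, loose in the pocket: 100 mm long (y), 26 mm high, 24 mm thick at its -y end, 12 mm at its +y end, straight side (+x) to the beam. Origin: mid-length, underside. Driven towards +y it slides freely until both sides bear, then jams hard within a mm: a push of 15 to 20 N along +y jams it well and friction keeps it; more than 40 N on the bar is too hard.
- wedge_tab (a point): middle of the upright thumb tab on the wedge's thick end: a plate 22 mm wide (x), 12 mm thick (y), rising from 38 mm above the table (the wedge's top) to 84 mm; this point is 68 mm above the table. Push on its -y face, or pinch it.
- nozzle: bystander: steel piping nozzle standing on the table beside the clamp, 29 mm across, 46 mm high; leave it alone
- jar: bystander: small amber jar, 52 mm across, 65 mm high, origin under its middle; leave it alone
- spatula: bystander: spatula lying on the table, 190 mm long; leave it alone
Things that resemble listed ones, but are neither listed nor needed, are in the scene too. What is shaped like the wedge but blue is not meant.

How it is judged:
By the outcome, as a careful person would: the job done as asked, in the order asked, and still so for the second after the job is handed in, with the robot touching nothing.
It also fails if it takes over 51 s, if anything falls off the work surface, if the arm or the gripper's body presses on something with over 40 N, if the wrist force passes 120 N, or if a joint passes its speed limit or range.

## Robot

A 6-joint arm with a two-finger parallel gripper is mounted at the origin on the work surface. World frame = base frame: x ahead of the robot, y to its left, z up, the work surface at z = 0. Lengths are in m, angles in rad, forces in N, time in s.
With the tool pointing down it reaches from about 0.35 to 0.875 m from the base axis. Payload 4.2 kg.
Tool frame: the origin (TCP) lies at the very end of the fingers, on their centre line; the grasp point (between the pads) lies r.grasp_offset behind it (r.grasp_offset is the distance from the TCP to the grasp point, in m); y points along the fingers, x is the direction in which the jaws open and shut, and the axes are right-handed (so a half turn about y gives the same grasp; the last joint's range is limited). The gripper opens to 87 mm and grips with 3 to 60 N. Pads are 19 mm wide; open, the fingers measure 117 mm over their backs; the gripper's body (75 mm by 190 mm) begins 51 mm behind the grasp point.
Start: joints at [-0.955, 0.385, 0.008, 0, -1.194, -0.259], TCP at [0.218, -0.586, 0.223] pointing down, gripper open.
Joint ranges: [-3.14, 3.14], [-1.21, 2.06], [-1.07, 1.41], [-3.16, 2.05], [-2.99, -0.16], [-3.1, 3.1]. Speed limits (rad/s): [2.79, 2.79, 3.14, 3.14, 3.14, 3.14].

## Interface

Orientations are given as a unit quaternion [w, x, y, z].
In Python, from bench import telemetry, eyes, order, r gives the robot as it stands.
- The arm moves only by the tool carry_out, never from a script. Its argument "deltas" is a list of rows, each a list of 7 numbers: the opening, from 0 (shut) to 1 (fully open), then the shift along the tool's x, y, z in units of 0.1 m (1.0 is 0.1 m), then the turn, a rotation vector about the tool's x, y, z in units of pi/2 rad (1.0 is pi/2 rad). A call has 1 to 10 rows; each row shifts and turns the pose as measured when the row begins, along the tool's axes as they then stand; what a row does not reach is not made up. A row lasts 1/10 s, in which the tool goes at most 50 mm and 8.59 degrees, less where a joint would pass 70% of its speed; a pose out of reach is approached as far as the arm can. A call with a number of a shift or a turn outside -1 to 1 is refused whole. A call with a gripper value outside its range is refused whole. The fingers move at their own pace and stop on an object; the grip force is fixed at half the most. Time passes only in rows, so rows that do not move let the fingers close. It gives the time, the measured TCP pose, the force and the opening at its end, in the units of the state.
- telemetry.state(): the state, without advancing time (a new reading comes with each control period).
- eyes.read_camera(name): name is "scene" or "side" or "wrist"; returns (picture, depth): 384x512x3 uint8, red, green, blue; 384x512 float32, m along the optical axis (not along the pixel's ray), 0 where there is no reading.
- eyes.camera_info(name): a dict with "fx", "fy", "cx", "cy" (pixels), "rvec" (rotation vector, rad) and "tvec" (3), from world to camera coordinates, as OpenCV has them. Camera axes: x right, y down, z forward; pixel columns grow to the right and rows downward; lengths in m; the calibration is good to about 2 mm. A picture is of the moment at which its call begins: read the wrist's pose just before it. camera_info takes no time and is no camera call; for the wrist camera it gives the pose at the moment of the call.
- order.job_done(): hands the job in, once; it reports no verdict.
Trained networks look in the newest picture that a camera, given by its name, has taken for a name from the list of things; names that differ only in an ending like _2 or _b are one class to them, and where a whole thing is asked for, a point or a joint stands for the part that bears it (a point fixed in the world has none). Each returns a list of dicts, best first, with "score" (0 to 1); they miss things now and then, are a little off and sometimes report something else, mostly with a low value. They report only what shows in the picture. A call takes as long as a camera call. They do not tell look-alikes from the thing itself.
- eyes.boxes_of(camera, target): "bbox" ([left, top, right, bottom] in pixels, round what is visible of it).
- eyes.tip_of(camera, target): "centre" ([column, row] in pixels: a listed point, or the origin of a listed thing).
The state is a dict: "time_s": time; "joint_positions": joint angles; "joint_vel": joint speeds; "tau": joint torques, N m; "tcp_pos": TCP position; "tool_rot": TCP orientation; "wrist_force": force on the tool from outside, world axes, zero at the start; "wrist_torque": the same for the moment, N m; "gripper_width": finger opening in m.
Only numpy, scipy, OpenCV 4.12 (cv2) and the standard library are available. Lean on these libraries where they do the work, as an engineer would, in place of code of your own. Each camera call takes 0.05 s, during which the arm holds its last target.

## Working session

There is one attempt and no reset: what is moved stays moved. The work goes in short steps, Python scripts to look and compute and a tool call to move; the robot and the scene stay as the last step left them, time stands still between calls to the robot, and variables do not carry over. Pictures are saved under pics/ and viewed, and the job is handed in when it is done.

Besides the shell and the picture viewer there is one more tool, called after "Call:" in YAML: its name, and indented under it one key for each argument. carry_out: Moves the arm, as the interface text tells. Shifts and turns lie within -1 to 1; 1 stands for 0.1 m of shift or pi/2 rad of turn. Its arguments: {"type":"object","properties":{"deltas":{"type":"array"}},"required":["deltas"]}

```bash
mkdir -p pics; ls; cat > h.py <<'E'
import numpy as np, cv2
from bench import telemetry, eyes, order, r
def cam(n):
    i=eyes.camera_info(n); R=cv2.Rodrigues(np.array(i["rvec"],float))[0]; return i,R,np.array(i["tvec"],float).ravel()
def ray(n,px,c=None):
    i,R,t=c or cam(n); d=np.array([(px[0]-i["cx"])/i["fx"],(px[1]-i["cy"])/i["fy"],1.]); return -R.T@t, R.T@d
def at_z(n,px,z,c=None):
    o,d=ray(n,px,c); return o+d*(z-o[2])/d[2]
def at_depth(n,px,dep,c=None):
    o,d=ray(n,px,c); return o+d*dep
def proj(n,P,c=None):
    i,R,t=c or cam(n); p=R@np.array(P)+t; return np.array([p[0]/p[2]*i["fx"]+i["cx"],p[1]/p[2]*i["fy"]+i["cy"]])
def save(n,f):
    im,d=eyes.read_camera(n); cv2.imwrite("pics/"+f,im[:,:,::-1]); np.save("pics/"+f+".npy",d); return im,d
E
python3 - <<'E'
from h import *
s=telemetry.state(); print(s, r.grasp_offset)
for n in ("scene","side","wrist"):
    im,d=save(n,n+"0.png"); print(n,eyes.camera_info(n))
    if n=="wrist": continue
    for t in ("rail_face","pocket","bar_knob","bar_face","wedge_tab","wedge","board","clamp","nozzle","jar","spatula"):
        print(t,[(np.round(x["centre"],1).tolist(),round(x["score"],2)) for x in eyes.tip_of(n,t)[:3]])
E
```

```text
pics
{'time_s': 0.0, 'joint_positions': array([-9.55387172e-01,  3.85544016e-01,  6.61421271e-03, -5.12229352e-04,
       -1.19401995e+00, -2.58593847e-01]), 'joint_vel': array([ 7.50505130e-05,  7.66971768e-04, -2.71193332e-04, -7.24953942e-04,
        5.79681748e-04, -7.15119577e-04]), 'tau': array([-5.20118429e-04, -3.90668750e+01,  1.87407142e+01,  4.22013536e+00,
        1.10036097e-02, -1.80611282e-04]), 'tcp_pos': array([ 0.21810534, -0.58505015,  0.22146068]), 'tool_rot': array([-0.40404517,  0.40272888,  0.58117479, -0.58033853]), 'wrist_force': array([-0.97208653,  0.4277231 ,  0.84864953]), 'wrist_torque': array([-0.02017062, -0.04126613, -0.03260601]), 'gripper_width': 0.08700564633390778} 0.0187
scene {'fx': 380.8048624514722, 'fy': 380.8048624514722, 'cx': 260.5565081458128, 'cy': 187.79103402251835, 'rvec': array([ 1.79589294,  1.38940758, -0.70139673]), 'tvec': array([-0.09784704, -0.2752839 ,  1.43733711])}
rail_face [([226.4, 270.0], 0.61), ([325.0, 197.1], 0.55)]
pocket [([200.2, 209.3], 0.75)]
bar_knob [([246.7, 178.8], 0.93)]
bar_face [([252.9, 208.5], 0.67)]
wed
[... 552 characters left out ...]
[306.5, 204.6], 0.59)]
bar_knob [([263.8, 190.7], 0.95), ([333.8, 252.6], 0.56)]
bar_face [([256.5, 220.6], 0.82)]
wedge_tab [([332.0, 177.8], 0.74), ([344.0, 143.6], 0.73)]
wedge [([313.7, 198.4], 0.85), ([331.6, 164.2], 0.76), ([329.9, 173.0], 0.64)]
board [([222.6, 249.1], 0.58), ([175.0, 216.0], 0.28)]
clamp [([258.4, 229.0], 0.83), ([258.1, 221.9], 0.67)]
nozzle [([333.7, 254.5], 0.45)]
jar [([175.1, 215.9], 0.66), ([221.7, 248.5], 0.35)]
spatula [([235.5, 182.0], 0.91)]
wrist {'fx': 287.7311039393416, 'fy': 287.7311039393416, 'cx': 254.96135384692988, 'cy': 194.7086545650696, 'rvec': array([-1.69587454, -2.4396952 , -0.33009168]), 'tvec': array([ 0.62486991, -0.03333575,  0.39082583])}
```

View pics/scene0.png

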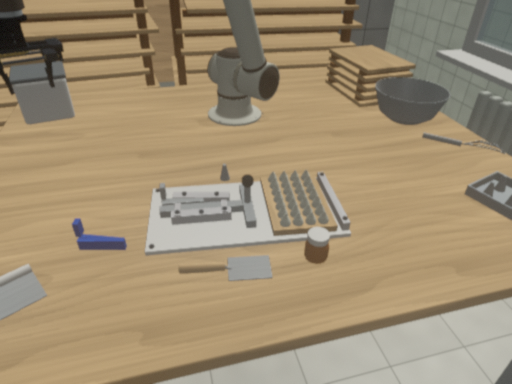

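View pics/side0.png

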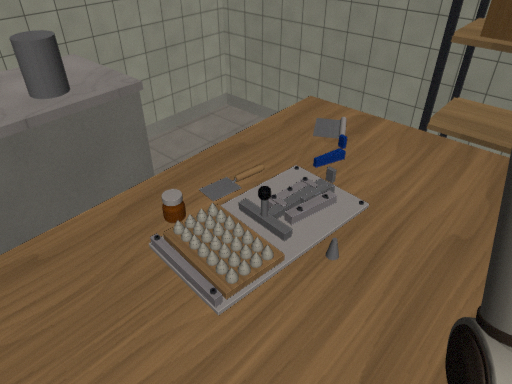

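```bash
python3 - <<'E'
from h import *
c=cam("scene"); s=cam("side")
print(-c[1].T@c[2], -s[1].T@s[2])
def tri(a,b):
    o1,d1=ray("scene",a,c);o2,d2=ray("side",b,s)
    A=np.stack([d1,-d2],1); k=np.linalg.lstsq(A,o2-o1,rcond=None)[0]
    p,q=o1+d1*k[0],o2+d2*k[1]; return np.round((p+q)/2,4),np.round(np.linalg.norm(p-q),4)
for nm,a,b in [("rail",(325,197.1),(185.6,265.8)),("pocket",(200.2,209.3),(306.5,204.6)),("knob",(246.7,178.8),(263.8,190.7)),("barface",(252.9,208.5),(256.5,220.6)),("tab",(161.9,190.7),(332,177.8)),("tab2",(161.9,190.7),(344,143.6)),("board",(296.3,206.6),(222.6,249.1)),("clamp",(255.1,211.4),(258.4,229))]:
    print(nm,*tri(a,b))
print("tabz",at_z("scene",(161.9,190.7),.068),at_z("side",(332,177.8),.068))
print("wedge side",at_z("side",(313.7,198.4),.012), "sc",at_z("scene",(162.2,192.2),.012))
print("rail",at_z("scene",(325,197.1),.021),at_z("side",(185.6,265.8),.021))
print("pocket",at_z("scene",(200.2,209.3),.012),at_z("side",(306.5,204.6),.012))
print("knob",at_z("scene",(246.7,178.8),.096),at_z("side",(263.8,190.7),.096))
print("jar",at_z("scene",(315.7,255.7),.0),"blue",at_z("scene",(76.8,224.6),.056),"noz",at_z("scene",(222,176.9),0), at_z("side",(333.7,254.5),0))
E
```

```text
[ 1.31253611 -0.26758116  0.59744668] [0.15029788 0.43699159 0.59798038]
rail [0.6049 0.1137 0.0253] 0.0127
pocket [ 0.553  -0.2076  0.01  ] 0.0071
knob [ 0.5863 -0.0924  0.1017] 0.0027
barface [ 0.597  -0.08    0.0196] 0.001
tab [ 0.5323 -0.288   0.0609] 0.0064
tab2 [ 0.5529 -0.31    0.1102] 0.0679
board [0.5995 0.0301 0.0088] 0.005
clamp [ 0.5877 -0.0734  0.0032] 0.0026
tabz [ 0.53853409 -0.28992723  0.068     ] [ 0.52712097 -0.27356511  0.068     ]
wedge side [ 0.55221563 -0.24191865  0.012     ] sc [ 0.46375383 -0.29191909  0.012     ]
rail [0.59575243 0.11135215 0.021     ] [0.61128823 0.11694689 0.021     ]
pocket [ 0.55939511 -0.20541433  0.012     ] [ 0.55124513 -0.20998532  0.012     ]
knob [ 0.57635793 -0.09120875  0.096     ] [ 0.59143487 -0.09680414  0.096     ]
jar [0.76761755 0.01868681 0.        ] blue [ 0.60674892 -0.47412587  0.056     ] noz [ 0.40961548 -0.12366292  0.        ] [ 0.41771509 -0.12053254  0.        ]
```

The scene picture shows the clamp lying along world +y. The knob is at (247,179), the true wedge's tab at (162,191), the blue look-alike at (77,225), the jar at (317,245) and the nozzle at (225,172). The side view agrees. Next I'll get a wrist view from above.

```bash
cat >> h.py <<'E'
from scipy.spatial.transform import Rotation as Ro
def tool():
    s=telemetry.state(); q=s["tool_rot"]; return s,Ro.from_quat([q[1],q[2],q[3],q[0]]).as_matrix()
E
python3 - <<'E'
from h import *
s,R=tool(); print(np.round(R,3))
w=cam("wrist"); print("wristcam pos",-w[1].T@w[2], "fwd",w[1][2], "rel tool", R.T@(-w[1].T@w[2]-s["tcp_pos"]), "axes in tool", np.round(w[1]@R,2))
t=np.array([0.52,-0.33,0.36])  # tcp target
print(R.T@(t-s["tcp_pos"])/0.1)
E
```

```text
[[-0.349 -0.    -0.937]
 [ 0.937  0.    -0.349]
 [ 0.    -1.     0.   ]]
wristcam pos [ 0.15093128 -0.61092204  0.38511364] fwd [ 0.2482012   0.09322963 -0.9642118 ] rel tool [-0.00019585 -0.16256899  0.07198716] axes in tool [[ 1.   -0.   -0.  ]
 [-0.   -0.27 -0.96]
 [ 0.    0.96 -0.27]]
[ 1.3411699  -1.3745264  -3.71959732]
```

View pics/wrist0.png

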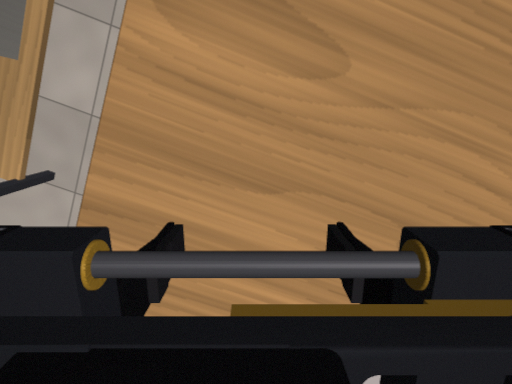

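```bash
cat >> h.py <<'E'
def plan(target,yaw_deg,n,nrot=None,grip=1.0,prt=True):
    """straight to world target, tool x heading yaw_deg, in n rows"""
    s,R=tool(); p=np.array(s["tcp_pos"]); a0=np.degrees(np.arctan2(R[1,0],R[0,0]))
    dy=(yaw_deg-a0+180)%360-180; nrot=nrot or n
    st=(np.array(target)-p)/n; rows=[]
    for k in range(n):
        rot=dy/nrot if k<nrot else 0
        l=R.T@st/0.1
        # bring the tool exactly upright slowly is ignored; turn about tool y
        rows.append([grip]+[round(float(v),3) for v in l]+[0,round(-rot/90,3)+0.0,0])
        R=Ro.from_euler('z',rot,degrees=True).as_matrix()@R
    print("from",np.round(p,4),"yaw",round(a0,2),"dyaw",round(dy,2))
    for q in rows: print(q)
E
python3 -c "
from h import *
plan([.56,-.02,.40],175,20,10)"
```

```text
from [ 0.2183 -0.5856  0.2225] yaw 110.44 dyaw 64.56
[1.0, 0.205, -0.089, -0.259, 0, np.float64(-0.072), 0]
[1.0, 0.175, -0.089, -0.28, 0, np.float64(-0.072), 0]
[1.0, 0.142, -0.089, -0.298, 0, np.float64(-0.072), 0]
[1.0, 0.108, -0.089, -0.312, 0, np.float64(-0.072), 0]
[1.0, 0.072, -0.089, -0.322, 0, np.float64(-0.072), 0]
[1.0, 0.035, -0.089, -0.328, 0, np.float64(-0.072), 0]
[1.0, -0.002, -0.089, -0.33, 0, np.float64(-0.072), 0]
[1.0, -0.039, -0.089, -0.328, 0, np.float64(-0.072), 0]
[1.0, -0.076, -0.089, -0.322, 0, np.float64(-0.072), 0]
[1.0, -0.111, -0.089, -0.311, 0, np.float64(-0.072), 0]
[1.0, -0.146, -0.089, -0.297, 0, 0.0, 0]
[1.0, -0.146, -0.089, -0.297, 0, 0.0, 0]
[1.0, -0.146, -0.089, -0.297, 0, 0.0, 0]
[1.0, -0.146, -0.089, -0.297, 0, 0.0, 0]
[1.0, -0.146, -0.089, -0.297, 0, 0.0, 0]
[1.0, -0.146, -0.089, -0.297, 0, 0.0, 0]
[1.0, -0.146, -0.089, -0.297, 0, 0.0, 0]
[1.0, -0.146, -0.089, -0.297, 0, 0.0, 0]
[1.0, -0.146, -0.089, -0.297, 0, 0.0, 0]
[1.0, -0.146, -0.089, -0.297, 0, 0.0, 0]
```

Call:
carry_out:
  deltas:
    - [1.0, 0.2, -0.09, -0.26, 0, -0.072, 0]
    - [1.0, 0.175, -0.09, -0.28, 0, -0.072, 0]
    - [1.0, 0.14, -0.09, -0.3, 0, -0.072, 0]
    - [1.0, 0.11, -0.09, -0.31, 0, -0.072, 0]
    - [1.0, 0.07, -0.09, -0.32, 0, -0.072, 0]
    - [1.0, 0.035, -0.09, -0.33, 0, -0.072, 0]
    - [1.0, 0, -0.09, -0.33, 0, -0.072, 0]
    - [1.0, -0.04, -0.09, -0.33, 0, -0.072, 0]
    - [1.0, -0.075, -0.09, -0.32, 0, -0.072, 0]
    - [1.0, -0.11, -0.09, -0.31, 0, -0.072, 0]

```text
time_s: 2.25
tcp_pos: [0.387, -0.2925, 0.314]
tool_rot: [-0.016, 0.015, 0.708, -0.706]
wrist_force: [0.3, 0.7, -0.3]
gripper_width: 0.0871
```

```bash
python3 -c "
from h import *
plan([.56,-.02,.40],175,10)"
```

```text
from [ 0.387  -0.2925  0.314 ] yaw 177.44 dyaw -2.44
[1.0, -0.161, -0.086, -0.28, 0, np.float64(0.003), 0]
[1.0, -0.159, -0.086, -0.281, 0, np.float64(0.003), 0]
[1.0, -0.158, -0.086, -0.282, 0, np.float64(0.003), 0]
[1.0, -0.157, -0.086, -0.282, 0, np.float64(0.003), 0]
[1.0, -0.156, -0.086, -0.283, 0, np.float64(0.003), 0]
[1.0, -0.155, -0.086, -0.284, 0, np.float64(0.003), 0]
[1.0, -0.153, -0.086, -0.284, 0, np.float64(0.003), 0]
[1.0, -0.152, -0.086, -0.285, 0, np.float64(0.003), 0]
[1.0, -0.151, -0.086, -0.285, 0, np.float64(0.003), 0]
[1.0, -0.15, -0.086, -0.286, 0, np.float64(0.003), 0]
```

Call:
carry_out:
  deltas:
    - [1.0, -0.16, -0.086, -0.28, 0, 0.003, 0]
    - [1.0, -0.16, -0.086, -0.28, 0, 0.003, 0]
    - [1.0, -0.16, -0.086, -0.28, 0, 0.003, 0]
    - [1.0, -0.16, -0.086, -0.28, 0, 0.003, 0]
    - [1.0, -0.16, -0.086, -0.28, 0, 0.003, 0]
    - [1.0, -0.15, -0.086, -0.28, 0, 0.003, 0]
    - [1.0, -0.15, -0.086, -0.285, 0, 0.003, 0]
    - [1.0, -0.15, -0.086, -0.285, 0, 0.003, 0]
    - [1.0, -0.15, -0.086, -0.285, 0, 0.003, 0]
    - [1.0, 0, 0, 0, 0, 0, 0]

```text
time_s: 3.25
tcp_pos: [0.5479, -0.0338, 0.3986]
tool_rot: [-0.026, 0.031, 0.707, -0.706]
wrist_force: [-0.5, -0.2, -1.0]
gripper_width: 0.0869
```

```bash
python3 - <<'E'
from h import *
s,R=tool(); print(s["tcp_pos"])
c=cam("wrist"); im,d=save("wrist","w1.png"); np.save("pics/w1c.npy",np.array([c[0][k] for k in("fx","fy","cx","cy")]+list(c[0]["rvec"])+list(c[2])))
zs={"rail_face":.021,"pocket":.012,"bar_knob":.096,"bar_face":.024,"wedge_tab":.068,"wedge":.012,"board":.012,"clamp":0}
for t,z in zs.items():
    for x in eyes.tip_of("wrist",t)[:2]: print(t,np.round(x["centre"],1),round(x["score"],2),np.round(at_z("wrist",x["centre"],z,c),4))
E
```

```text
[ 0.54788639 -0.03378518  0.3985596 ]
rail_face [230.1 232.1] 0.72 [0.6136 0.1176 0.021 ]
pocket [245.8  56.7] 0.56 [ 0.5528 -0.2049  0.012 ]
bar_knob [226.4 129.2] 0.96 [ 0.591 -0.088  0.096]
bar_face [231.1 132.5] 0.89 [ 0.5908 -0.0786  0.024 ]
wedge [243.4  34.1] 0.58 [ 0.5537 -0.2406  0.012 ]
wedge [322.7 102.3] 0.48 [ 0.4205 -0.1178  0.012 ]
board [230.3 126.6] 0.54 [ 0.5923 -0.0888  0.012 ]
clamp [231.2 140.7] 0.8 [ 0.5944 -0.062   0.    ]
```

View pics/w1.png

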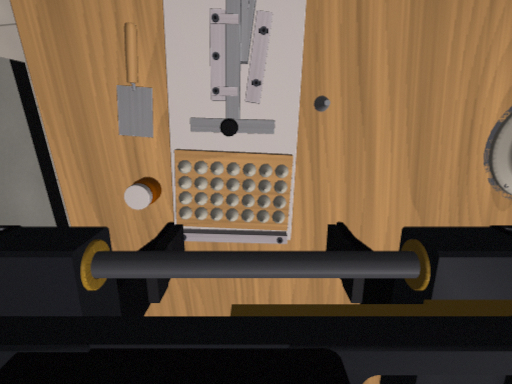

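```bash
python3 - <<'E'
from h import *
c=cam("wrist"); im=cv2.imread("pics/w1.png").astype(int); d=np.load("pics/w1.png.npy")
i,R,t=c
uu,vv=np.meshgrid(np.arange(512),np.arange(384))
D=np.stack([(uu-i["cx"])/i["fx"],(vv-i["cy"])/i["fy"],np.ones_like(uu,float)],-1)*d[...,None]
W=(D-t)@R
np.save("pics/w1W.npy",W)
sat=im.max(2)-im.min(2); plate=(sat<25)&(im.min(2)>150)
L=[];Rr=[]
for v in list(range(5,140,5)):
    xs=np.where(plate[v,150:320])[0]+150
    L.append(at_z("wrist",(xs.min()-.5,v),.012,c)[:2]);Rr.append(at_z("wrist",(xs.max()+.5,v),.012,c)[:2])
for E_ in (L,Rr):
    E_=np.array(E_); k=np.polyfit(E_[:,1],E_[:,0],1); res=E_[:,0]-np.polyval(k,E_[:,1]); print("x=%.4f*y+%.4f"%tuple(k),np.degrees(np.arctan(k[0])),res.std())
# crosshead
m=(W[...,2]>.028)&(W[...,2]<.045)&(vv>108)&(vv<140)&(uu>185)&(uu<280)
P=W[m]; print("crosshead",P.shape,P.mean(0)); r_=cv2.minAreaRect(P[:,:2].astype(np.float32)*1000); print(r_)
m=(W[...,2]>.09)&(W[...,2]<.12)&(vv<225); P=W[m]; print("knob",P.shape,P.mean(0),P.min(0),P.max(0))
m=(W[...,2]>.05)&(W[...,2]<.09)&(vv<60)&(uu>200)&(uu<300); P=W[m]; print("tab?",P.shape, P.mean(0) if len(P) else 0)
m=(W[...,2]>.022)&(W[...,2]<.033)&(vv>140)&(vv<225)&(uu>170)&(uu<300); P=W[m]; print("board",P.shape,cv2.minAreaRect(P[:,:2].astype(np.float32)*1000))
E
python3 -c "
import cv2;im=cv2.imread('pics/w1.png')[0:150,150:330];cv2.imwrite('pics/w1z.png',cv2.resize(im,None,fx=4,fy=4,interpolation=cv2.INTER_CUBIC))"
```

```text
x=0.1147*y+0.7133 6.541412233866169 0.0005066725447839491
x=0.1124*y+0.4748 6.414868968906286 0.0005022837786728211
crosshead (1081, 3) [ 0.58320343 -0.09800467  0.03587887]
((583.6198120117188, -103.370849609375), (40.13018798828125, 148.38897705078125), 83.42909240722656)
knob (262, 3) [ 0.58365253 -0.09582917  0.10678522] [ 0.5708846  -0.10880323  0.09037098] [ 0.59838615 -0.08266984  0.10995114]
tab? (0, 3) 0
board (4572, 3) ((597.3632202148438, 24.592483520507812), (146.3948211669922, 220.08416748046875), 82.5056381225586)
```

View pics/w1z.png

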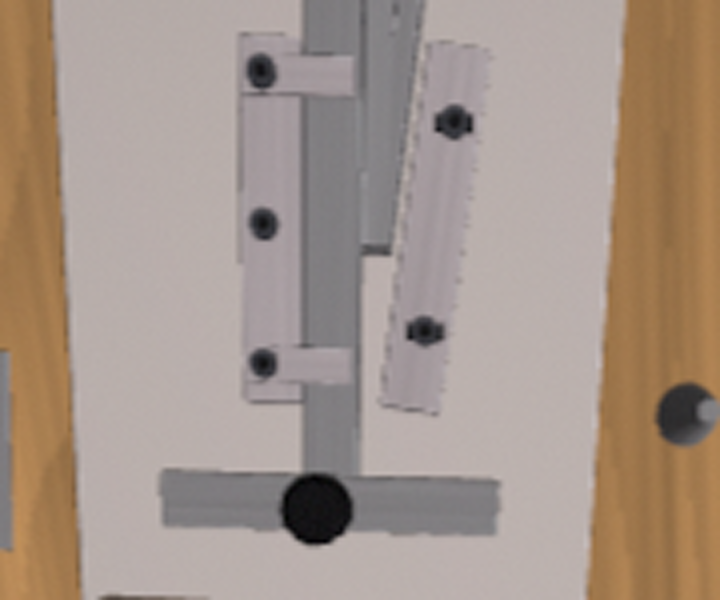

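```bash
sed -i 's/round(-rot\/90,3)+0.0/round(float(-rot\/90),4)/' h.py; python3 - <<'E'
from h import *
c=cam("wrist")
for px in [(188,234),(287,237),(238,236),(238,232)]: print(px,at_z("wrist",px,.036,c))
plan([.5786,-.1405,.14],173.52,10,grip=0.)
E
python3 -c "
import cv2;im=cv2.imread('pics/w1.png')[140:260,150:330];cv2.imwrite('pics/w1y.png',cv2.resize(im,None,fx=4,fy=4,interpolation=cv2.INTER_CUBIC))"
```

```text
(188, 234) [0.69261516 0.10439359 0.036     ]
(287, 237) [0.4986912  0.12720008 0.036     ]
(238, 236) [0.59483338 0.11693392 0.036     ]
(238, 232) [0.59396508 0.1084807  0.036     ]
from [ 0.5455 -0.0372  0.3985] yaw 175.08 dyaw -1.56
[0.0, -0.04, 0.258, 0.101, 0, 0.0017, 0]
[0.0, -0.041, 0.258, 0.101, 0, 0.0017, 0]
[0.0, -0.041, 0.258, 0.1, 0, 0.0017, 0]
[0.0, -0.041, 0.258, 0.1, 0, 0.0017, 0]
[0.0, -0.042, 0.258, 0.1, 0, 0.0017, 0]
[0.0, -0.042, 0.258, 0.1, 0, 0.0017, 0]
[0.0, -0.042, 0.258, 0.1, 0, 0.0017, 0]
[0.0, -0.042, 0.258, 0.1, 0, 0.0017, 0]
[0.0, -0.043, 0.258, 0.1, 0, 0.0017, 0]
[0.0, -0.043, 0.258, 0.1, 0, 0.0017, 0]
```

View pics/w1y.png

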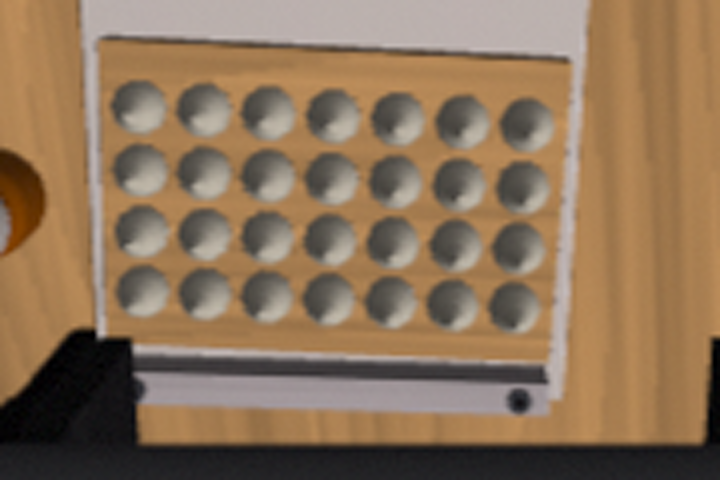

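```bash
cat > re.py <<'E'
from h import *
a=np.load("pics/w1c.npy"); i=dict(zip(("fx","fy","cx","cy"),a[:4])); c=(i,cv2.Rodrigues(a[4:7])[0],a[7:10])
d=np.load("pics/w1.png.npy"); uu,vv=np.meshgrid(np.arange(512),np.arange(384))
W=(np.stack([(uu-i["cx"])/i["fx"],(vv-i["cy"])/i["fy"],np.ones_like(uu,float)],-1)*d[...,None]-c[2])@c[1]
im=cv2.imread("pics/w1.png").astype(int)
sat=im.max(2)-im.min(2); plate=(sat<25)&(im.min(2)>150)
L=[];Rr=[]
for v in range(5,140,5):
    xs=np.where(plate[v,150:320])[0]+150
    L.append(at_z("wrist",(xs.min()-.5,v),.012,c)[:2]);Rr.append(at_z("wrist",(xs.max()+.5,v),.012,c)[:2])
ks=[np.polyfit(np.array(e)[:,1],np.array(e)[:,0],1) for e in (L,Rr)]; print(ks)
m=(W[...,2]>.09)&(W[...,2]<.12)&(vv<225); P=W[m]; print("knob",(P.min(0)+P.max(0))/2,P.mean(0))
k=np.mean(ks,0); kn=P.mean(0); print("axis x at knob",np.polyval(k,kn[1]),"yaw",np.degrees(np.arctan(k[0])))
print("rail inner top",at_z("wrist",(238,232.5),.036,c))
yd=np.array([np.sin(np.arctan(k[0])),np.cos(np.arctan(k[0]))])
print("wedge front", at_z("wrist",(244.5,61.5),.038,c))
m=(W[...,2]>.022)&(W[...,2]<.033)&(vv>140)&(vv<225)&(uu>170)&(uu<300); P=W[m]; print("board",cv2.minAreaRect(P[:,:2].astype(np.float32)*1000))
s=telemetry.state(); print(s["tcp_pos"],s["time_s"],s["joint_vel"])
E
python3 re.py
```

```text
Traceback (most recent call last):
  File "re.py", line 1, in <module>
    from h import *
  File "h.py", line 1, in <module>
    import numpy as np, cv2
  File "re.py", line 2, in <module>
    a=np.load("pics/w1c.npy"); i=dict(zip(("fx","fy","cx","cy"),a[:4])); c=(i,cv2.Rodrigues(a[4:7])[0],a[7:10])
NameError: name 'np' is not defined
```

```bash
mv re.py an1.py; rm -rf __pycache__; python3 an1.py
```

```text
[array([0.11024169, 0.71549544]), array([0.10775625, 0.47703896])]
knob [ 0.58759398 -0.0920135   0.10025743] [ 0.58659762 -0.09210685  0.1068879 ]
axis x at knob 0.5862276515519073 yaw 6.2206232908576276
rail inner top [0.59619573 0.11341828 0.036     ]
wedge front [ 0.55505814 -0.19311049  0.038     ]
board ((599.8597412109375, 28.41159439086914), (146.3922119140625, 220.0848846435547), 82.76531982421875)
[ 0.54554907 -0.03719895  0.39849437] 3.7 [ 3.14292230e-03  2.78483224e-03  3.84517821e-03  3.38712007e-05
  1.20257402e-03 -2.42547017e-04]
```

Call:
carry_out:
  deltas:
    - [0, -0.045, 0.26, 0.1, 0, 0.002, 0]
    - [0, -0.045, 0.26, 0.1, 0, 0.002, 0]
    - [0, -0.045, 0.26, 0.1, 0, 0.002, 0]
    - [0, -0.045, 0.26, 0.1, 0, 0.002, 0]
    - [0, -0.045, 0.26, 0.1, 0, 0.002, 0]
    - [0, -0.045, 0.26, 0.1, 0, 0.002, 0]
    - [0, -0.045, 0.26, 0.1, 0, 0.002, 0]
    - [0, -0.045, 0.26, 0.1, 0, 0.002, 0]
    - [0, -0.045, 0.26, 0.1, 0, 0.002, 0]
    - [0, 0, 0, 0, 0, 0, 0]

```text
time_s: 4.7
tcp_pos: [0.5788, -0.138, 0.1593]
tool_rot: [-0.038, 0.047, 0.707, -0.704]
wrist_force: [-0.1, 1.0, -0.2]
gripper_width: 0.0147
```

```bash
python3 - <<'E'
from h import *
im,d=save("side","s1.png"); cv2.imwrite("pics/s1z.png",cv2.resize(im[100:300,150:400,::-1],None,fx=3,fy=3)); s=telemetry.state(); print(s["tcp_pos"],s["gripper_width"],s["wrist_force"])
plan([.5821,-.1367,.092],173.7,4,grip=0.)
E
```

```text
[ 0.58012692 -0.13784126  0.16163417] 0.011142182629286618 [ 0.73762175 -0.78900052 -0.04729965]
from [ 0.5801 -0.1378  0.1616] yaw 173.12 dyaw 0.58
[0.0, -0.002, 0.174, -0.003, 0, -0.0016, 0]
[0.0, -0.002, 0.174, -0.003, 0, -0.0016, 0]
[0.0, -0.002, 0.174, -0.003, 0, -0.0016, 0]
[0.0, -0.002, 0.174, -0.003, 0, -0.0016, 0]
```

View pics/s1z.png

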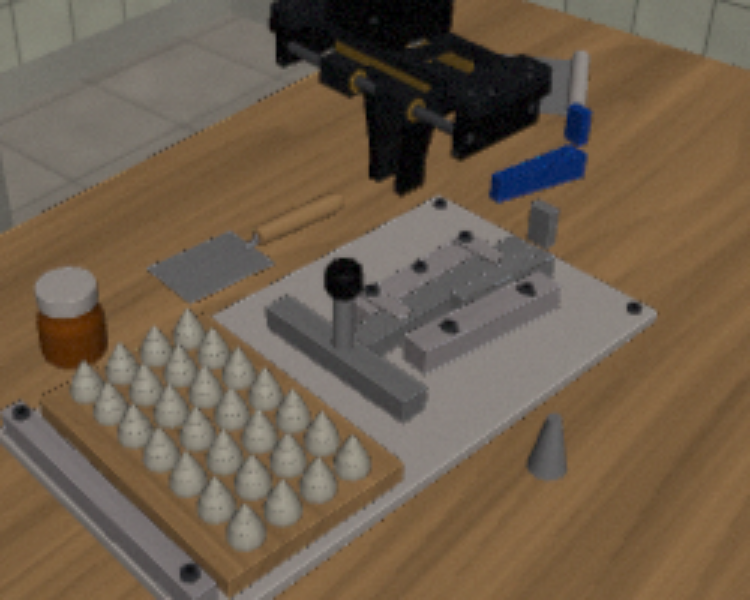

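The side view shows the shut fingers above and behind the knob at (343,278), with clear space below them. I'll descend now.

Call:
carry_out:
  deltas:
    - [0, -0.005, 0.18, 0, 0, -0.002, 0]
    - [0, -0.005, 0.18, 0, 0, -0.002, 0]
    - [0, -0.005, 0.18, 0, 0, 0, 0]
    - [0, -0.005, 0.15, 0, 0, 0, 0]
    - [0, 0, 0.03, 0, 0, 0, 0]
    - [0, 0, 0, 0, 0, 0, 0]

```text
time_s: 5.35
tcp_pos: [0.5912, -0.1373, 0.1011]
tool_rot: [-0.025, 0.052, 0.707, -0.705]
wrist_force: [0.3, 0.6, 1.0]
gripper_width: 0.0004
```

```bash
python3 - <<'E'
from h import *
s,R=tool(); print(s["tcp_pos"],np.round(R,3),s["joint_vel"])
plan([.5825,-.135,.092],173.7,3,grip=0.)
E
```

```text
[ 0.59115897 -0.13730297  0.10109022] [[-0.993  0.039 -0.11 ]
 [ 0.11  -0.    -0.994]
 [-0.039 -0.999 -0.004]] [ 0.00472542 -0.0143791   0.01213935  0.00138801 -0.00790186 -0.00163444]
from [ 0.5912 -0.1373  0.1011] yaw 173.7 dyaw -0.0
[0.0, 0.031, 0.029, -0.004, 0, 0.0, 0]
[0.0, 0.031, 0.029, -0.004, 0, 0.0, 0]
[0.0, 0.031, 0.029, -0.004, 0, 0.0, 0]
```

```bash
cat >> h.py <<'E'
def plan2(target,yaw_deg,n,grip=0.):
    s,R=tool(); p=np.array(s["tcp_pos"]); a=np.radians(yaw_deg)
    x=np.array([np.cos(a),np.sin(a),0]); y=np.array([0,0,-1.]); T=np.stack([x,y,np.cross(x,y)],1)
    rv=Ro.from_matrix(R.T@T).as_rotvec()/n; st=(np.array(target)-p)/n
    print("from",np.round(p,4),"F",np.round(s["wrist_force"],1),"t",s["time_s"],"rot left deg",np.round(np.degrees(rv*n),2))
    for k in range(n):
        print([grip]+[round(float(v),3) for v in R.T@st/.1]+[round(float(v),4) for v in rv/(np.pi/2)]); R=R@Ro.from_rotvec(rv).as_matrix()
E
python3 -c "
from h import *
plan2([.5825,-.135,.092],173.7,3)"
```

```text
from [ 0.5912 -0.1373  0.1011] F [0.3 0.6 1. ] t 5.35 rot left deg [ 0.22  0.01 -2.21]
[0.0, 0.031, 0.029, -0.004, 0.0008, 0.0, -0.0082]
[0.0, 0.03, 0.03, -0.004, 0.0008, 0.0, -0.0082]
[0.0, 0.03, 0.03, -0.004, 0.0008, 0.0, -0.0082]
```

Call:
carry_out:
  deltas:
    - [0, 0.03, 0.03, -0.004, 0.001, 0, -0.008]
    - [0, 0.03, 0.03, -0.004, 0.001, 0, -0.008]
    - [0, 0.03, 0.03, -0.004, 0.001, 0, -0.008]
    - [0, 0, 0, 0, 0, 0, 0]

```text
time_s: 5.75
tcp_pos: [0.5842, -0.1346, 0.0958]
tool_rot: [0.037, -0.04, -0.706, 0.706]
wrist_force: [0.6, 0.1, 0.4]
gripper_width: 0.0005
```

```bash
python3 -c "
from h import *
plan2([.5825,-.135,.092],173.7,2)"
```

```text
from [ 0.5842 -0.1346  0.0958] F [0.6 0.1 0.4] t 5.75 rot left deg [-0.05  0.07 -0.3 ]
[0.0, 0.009, 0.019, 0.003, -0.0003, 0.0004, -0.0017]
[0.0, 0.008, 0.019, 0.003, -0.0003, 0.0004, -0.0017]
```

Call:
carry_out:
  deltas:
    - [0, 0.008, 0.02, -0.06, 0, 0, -0.001]
    - [0, 0.008, 0.02, -0.06, 0, 0, -0.001]
    - [0, 0, 0, -0.06, 0, 0, 0]
    - [0, 0, 0, -0.06, 0, 0, 0]
    - [0, 0, 0, -0.06, 0, 0, 0]

```text
time_s: 6.25
tcp_pos: [0.586, -0.1035, 0.0917]
tool_rot: [0.038, -0.039, -0.705, 0.707]
wrist_force: [-0.9, -3.4, 0.7]
gripper_width: 0.0005
```

```bash
python3 -c "
from h import *
plan2([.587,-.09,.092],173.7,5)
im,d=save('side','s2.png'); cv2.imwrite('pics/s2z.png',cv2.resize(im[100:300,150:400,::-1],None,fx=3,fy=3))"
```

```text
from [ 0.586  -0.1035  0.0917] F [-0.9 -3.4  0.7] t 6.25 rot left deg [-0.14  0.05 -0.1 ]
[0.0, 0.001, -0.001, -0.027, -0.0003, 0.0001, -0.0002]
[0.0, 0.001, -0.001, -0.027, -0.0003, 0.0001, -0.0002]
[0.0, 0.001, -0.001, -0.027, -0.0003, 0.0001, -0.0002]
[0.0, 0.001, -0.001, -0.027, -0.0003, 0.0001, -0.0002]
[0.0, 0.001, -0.001, -0.027, -0.0003, 0.0001, -0.0002]
```

View pics/s2z.png

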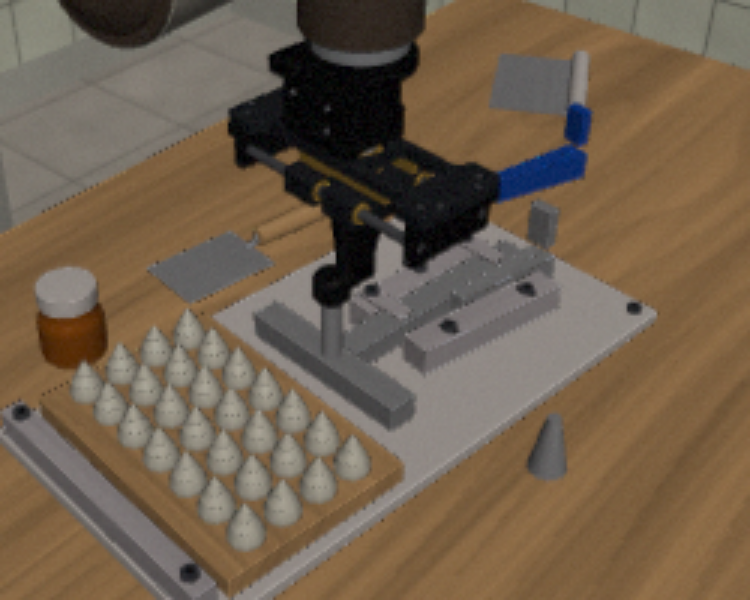

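The fingers now bear on the knob with about 3.4 N, and the bar is sliding. There is still a gap to the board.

Call:
carry_out:
  deltas:
    - [0, 0, 0, -0.05, 0, 0, 0]
    - [0, 0, 0, -0.05, 0, 0, 0]
    - [0, 0, 0, -0.05, 0, 0, 0]
    - [0, 0, 0, -0.03, 0, 0, 0]

```text
time_s: 6.7
tcp_pos: [0.5882, -0.0837, 0.0916]
tool_rot: [0.038, -0.039, -0.705, 0.707]
wrist_force: [-0.2, -2.6, -0.1]
gripper_width: 0.0005
```

Call:
carry_out:
  deltas:
    - [0, 0, 0, -0.03, 0, 0, 0]
    - [0, 0, 0, -0.02, 0, 0, 0]

```text
time_s: 6.9
tcp_pos: [0.5888, -0.0784, 0.0917]
tool_rot: [0.038, -0.039, -0.705, 0.707]
wrist_force: [0.3, -2.8, -1.3]
gripper_width: 0.0003
```

```bash
python3 -c "
from h import *
plan2([.589,-.07,.092],173.7,5)
im,d=save('side','s3.png'); cv2.imwrite('pics/s3z.png',cv2.resize(im[150:300,150:350,::-1],None,fx=4,fy=4))"
```

```text
from [ 0.5888 -0.0784  0.0917] F [ 0.3 -2.8 -1.3] t 6.9 rot left deg [-0.18  0.11 -0.1 ]
[0.0, 0.001, -0.001, -0.017, -0.0004, 0.0002, -0.0002]
[0.0, 0.001, -0.001, -0.017, -0.0004, 0.0002, -0.0002]
[0.0, 0.001, -0.001, -0.017, -0.0004, 0.0002, -0.0002]
[0.0, 0.001, -0.001, -0.017, -0.0004, 0.0002, -0.0002]
[0.0, 0.001, -0.001, -0.017, -0.0004, 0.0002, -0.0002]
```

View pics/s3z.png

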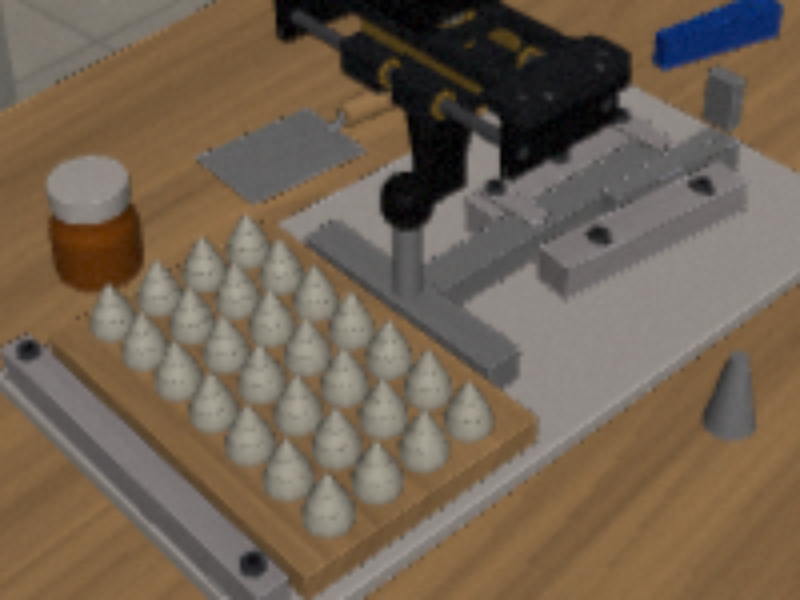

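Call:
carry_out:
  deltas:
    - [0, 0, 0, -0.03, 0, 0, 0]
    - [0, 0, 0, -0.02, 0, 0, 0]

```text
time_s: 7.15
tcp_pos: [0.5893, -0.0736, 0.0917]
tool_rot: [0.038, -0.039, -0.705, 0.707]
wrist_force: [0.4, -5.2, 0.1]
gripper_width: 0.0007
```

Call:
carry_out:
  deltas:
    - [0, 0, 0, -0.02, 0, 0, 0]
    - [0, 0, 0, -0.02, 0, 0, 0]

```text
time_s: 7.35
tcp_pos: [0.5896, -0.0699, 0.0917]
tool_rot: [0.038, -0.039, -0.704, 0.708]
wrist_force: [-0.5, -9.2, -1.4]
gripper_width: 0.0007
```

```bash
python3 -c "
from h import *
plan2([.589,-.07,.092],173.7,5)
im,d=save('side','s4.png'); cv2.imwrite('pics/s4z.png',cv2.resize(im[150:300,150:350,::-1],None,fx=4,fy=4))"
```

```text
from [ 0.5896 -0.0699  0.0917] F [-0.5 -9.2 -1.4] t 7.35 rot left deg [-0.25  0.07 -0.07]
[0.0, 0.001, -0.001, 0.0, -0.0006, 0.0002, -0.0002]
[0.0, 0.001, -0.001, 0.0, -0.0006, 0.0002, -0.0002]
[0.0, 0.001, -0.001, 0.0, -0.0006, 0.0002, -0.0002]
[0.0, 0.001, -0.001, 0.0, -0.0006, 0.0002, -0.0002]
[0.0, 0.001, -0.001, 0.0, -0.0006, 0.0002, -0.0002]
```

View pics/s4z.png

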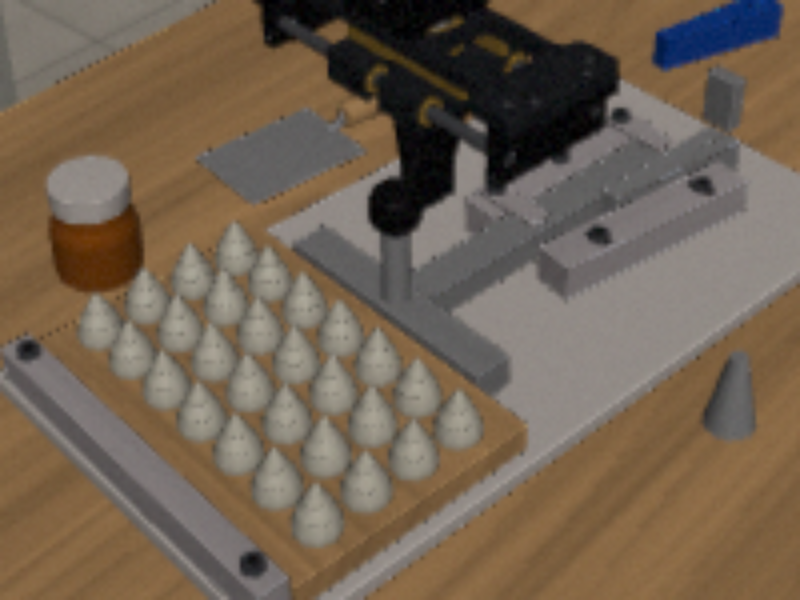

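Call:
carry_out:
  deltas:
    - [0, 0, 0, -0.01, 0, 0, 0]
    - [0, 0, 0, -0.01, 0, 0, 0]

```text
time_s: 7.6
tcp_pos: [0.5896, -0.07, 0.0917]
tool_rot: [0.038, -0.038, -0.703, 0.709]
wrist_force: [0.4, -7.3, -1.4]
gripper_width: 0.0002
```

Call:
carry_out:
  deltas:
    - [0, 0, 0, -0.02, 0, 0, 0]
    - [0, 0, 0, -0.02, 0, 0, 0]

```text
time_s: 7.8
tcp_pos: [0.5896, -0.0699, 0.0918]
tool_rot: [0.039, -0.037, -0.701, 0.711]
wrist_force: [0.6, -11.5, -1.9]
gripper_width: 0.0004
```

```bash
python3 -c "
from h import *
plan2([.589,-.07,.092],173.7,5)
im,d=save('scene','c5.png'); cv2.imwrite('pics/c5z.png',cv2.resize(im[160:250,230:380,::-1],None,fx=5,fy=5))
im,d=save('side','s5.png'); cv2.imwrite('pics/s5z.png',cv2.resize(im[200:310,140:300,::-1],None,fx=5,fy=5))"
```

```text
from [ 0.5896 -0.0699  0.0918] F [  0.6 -11.5  -1.9] t 7.8 rot left deg [-0.81  0.13  0.06]
[0.0, 0.001, -0.0, 0.0, -0.0018, 0.0003, 0.0001]
[0.0, 0.001, -0.0, 0.0, -0.0018, 0.0003, 0.0001]
[0.0, 0.001, -0.0, 0.0, -0.0018, 0.0003, 0.0001]
[0.0, 0.001, -0.0, 0.0, -0.0018, 0.0003, 0.0001]
[0.0, 0.001, -0.0, 0.0, -0.0018, 0.0003, 0.0001]
```

View pics/c5z.png

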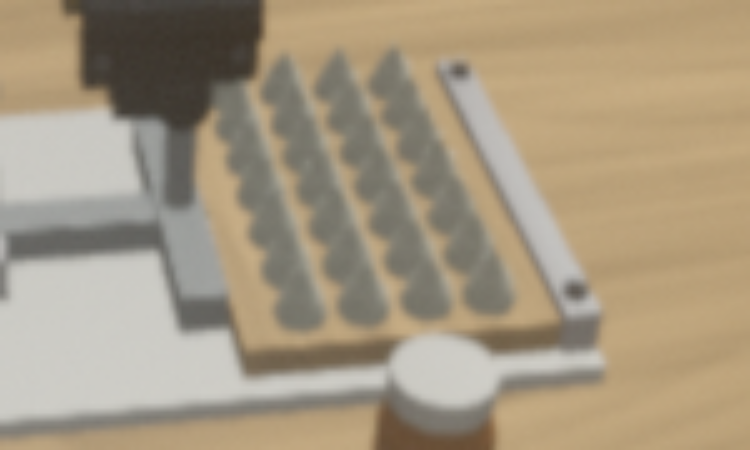

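View pics/s5z.png

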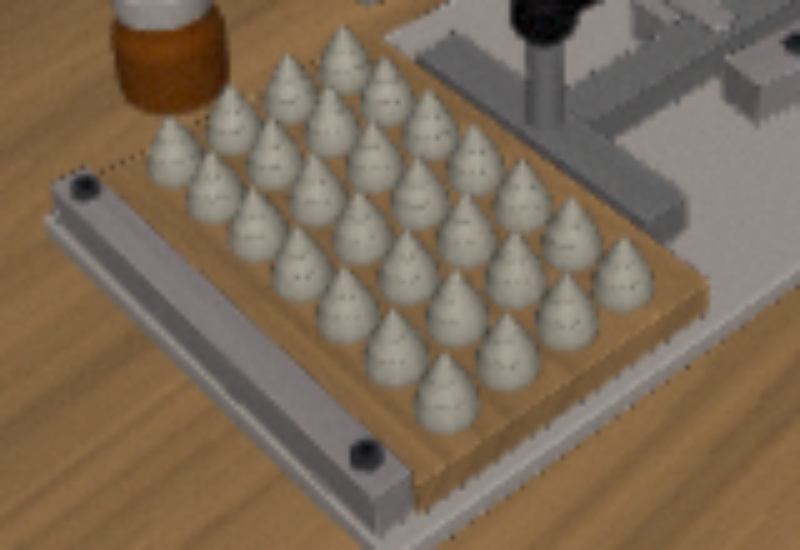

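The bar has stopped and holds 11.5 N without creeping. In the scene crop the board lies flush along the rail, from (440,60) to (570,330). The side crop shows no gap and the bar against the whole back edge. I'll back off and look at the wedge tab.

Call:
carry_out:
  deltas:
    - [0, 0, 0, 0.1, -0.003, 0, 0]
    - [0, 0, 0, 0.2, -0.003, 0, 0]
    - [0, 0, -0.2, 0.2, -0.003, 0, 0]
    - [0, 0, -0.3, 0.2, 0, 0, 0]
    - [0, 0, -0.3, 0.2, 0, 0, 0]
    - [0, 0, -0.3, 0.2, 0, 0, 0]
    - [0, 0, -0.3, 0.1, 0, 0, 0]
    - [0, 0, 0, 0, 0, 0, 0]
    - [0, 0, 0, 0, 0, 0, 0]

```text
time_s: 8.8
tcp_pos: [0.5764, -0.1891, 0.2353]
tool_rot: [-0.038, 0.038, 0.711, -0.701]
wrist_force: [-0.0, 0.0, -0.8]
gripper_width: 0.0005
```

```bash
python3 - <<'E'
from h import *
s,R=tool(); print(s["tcp_pos"],s["joint_vel"].round(3))
c=cam("wrist"); im,d=save("wrist","w2.png"); c2=cam("wrist"); print(c2[2]-c[2])
i,R,t=c
uu,vv=np.meshgrid(np.arange(512),np.arange(384))
W=(np.stack([(uu-i["cx"])/i["fx"],(vv-i["cy"])/i["fy"],np.ones_like(uu,float)],-1)*d[...,None]-t)@R
np.save("pics/w2W.npy",W)
for tt,z in {"pocket":.012,"wedge_tab":.068,"wedge":.012,"bar_knob":.096}.items():
    for x in eyes.tip_of("wrist",tt)[:2]: print(tt,np.round(x["centre"],1),round(x["score"],2),np.round(at_z("wrist",x["centre"],z,c),4))
m=(W[...,2]>.06)&(W[...,2]<.092)&(vv<200)&(W[...,1]<-.2); P=W[m]; print(len(P)); 
if len(P): print(P.min(0),P.max(0),P.mean(0))
m&=W[...,2]>.08; P=W[m]; print(len(P)); 
if len(P): print(P.min(0),P.max(0),P.mean(0)); print(uu[m].min(),uu[m].max(),vv[m].min(),vv[m].max())
E
```

```text
[ 0.57635461 -0.18911097  0.2352888 ] [-0.008 -0.024  0.044  0.009 -0.003  0.005]
[4.88810816e-04 7.35733259e-04 2.28315770e-06]
pocket [271.7 158.5] 0.78 [ 0.5528 -0.2001  0.012 ]
wedge [268.7 126. ] 0.87 [ 0.5528 -0.2428  0.012 ]
bar_knob [255.4 299.1] 0.81 [ 0.5919 -0.0448  0.096 ]
301
[ 0.52971086 -0.29372725  0.06319257] [ 0.55235701 -0.28042895  0.0861614 ] [ 0.54167532 -0.28668276  0.08250386]
271
[ 0.52971086 -0.29372725  0.0811431 ] [ 0.55193424 -0.28045917  0.0861614 ] [ 0.54126072 -0.28703223  0.08397694]
269 290 78 90
```

View pics/w2.png

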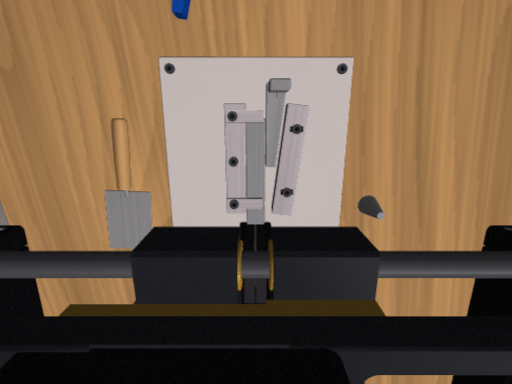

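The wrist picture shows the tab top at (280,84), which lies at (0.541, -0.287, 0.084). Its size and height match the description. The blue look-alike is well away at (182,8).

```bash
python3 - <<'E'
from h import *
plan2([.536,-.332,.12],173.7,7)
E
```

```text
from [ 0.576  -0.1889  0.234 ] F [-0.4  0.5  0.3] t 9.05 rot left deg [0.69 0.2  0.21]
[0.0, 0.035, 0.161, 0.211, 0.0011, 0.0003, 0.0003]
[0.0, 0.035, 0.161, 0.211, 0.0011, 0.0003, 0.0003]
[0.0, 0.035, 0.161, 0.211, 0.0011, 0.0003, 0.0003]
[0.0, 0.035, 0.162, 0.211, 0.0011, 0.0003, 0.0003]
[0.0, 0.034, 0.162, 0.21, 0.0011, 0.0003, 0.0003]
[0.0, 0.034, 0.162, 0.21, 0.0011, 0.0003, 0.0003]
[0.0, 0.034, 0.163, 0.21, 0.0011, 0.0003, 0.0003]
```

Call:
carry_out:
  deltas:
    - [0, 0.035, 0.16, 0.21, 0.001, 0, 0]
    - [0, 0.035, 0.16, 0.21, 0.001, 0, 0]
    - [0, 0.035, 0.16, 0.21, 0.001, 0, 0]
    - [0, 0.035, 0.16, 0.21, 0.001, 0, 0]
    - [0, 0.035, 0.16, 0.21, 0.001, 0, 0]
    - [0, 0.035, 0.16, 0.21, 0.001, 0, 0]
    - [0, 0.035, 0.16, 0.21, 0.001, 0, 0]
    - [0, 0, 0, 0, 0, 0, 0]
    - [0, 0, 0, 0, 0, 0, 0]

```text
time_s: 9.95
tcp_pos: [0.5335, -0.3308, 0.1087]
tool_rot: [-0.041, 0.029, 0.708, -0.704]
wrist_force: [0.8, 0.8, 0.4]
gripper_width: 0.0007
```

```bash
python3 - <<'E'
from h import *
plan2([.5355,-.330,.058],173.7,4)
E
```

```text
from [ 0.5335 -0.3308  0.1087] F [0.8 0.8 0.4] t 9.95 rot left deg [0.31 0.64 0.92]
[0.0, -0.007, 0.127, -0.002, 0.0009, 0.0018, 0.0026]
[0.0, -0.006, 0.127, -0.002, 0.0009, 0.0018, 0.0026]
[0.0, -0.006, 0.127, -0.002, 0.0009, 0.0018, 0.0026]
[0.0, -0.005, 0.127, -0.002, 0.0009, 0.0018, 0.0026]
```

Call:
carry_out:
  deltas:
    - [0, -0.006, 0.127, -0.002, 0.001, 0.002, 0.003]
    - [0, -0.006, 0.127, -0.002, 0.001, 0.002, 0.003]
    - [0, -0.006, 0.127, -0.002, 0.001, 0.002, 0.003]
    - [0, -0.006, 0.1, -0.002, 0.001, 0.002, 0.003]
    - [0, 0, 0, 0, 0, 0, 0]

```text
time_s: 10.45
tcp_pos: [0.5396, -0.3264, 0.062]
tool_rot: [0.034, -0.041, -0.705, 0.707]
wrist_force: [-1.2, -0.0, -0.8]
gripper_width: 0.0007
```

```bash
python3 - <<'E'
from h import *
plan2([.5375,-.315,.060],173.7,3)
im,d=save('side','s6.png'); cv2.imwrite('pics/s6z.png',cv2.resize(im[100:250,230:430,::-1],None,fx=4,fy=4))
E
```

```text
from [ 0.5396 -0.3264  0.062 ] F [-1.2 -0.  -0.8] t 10.45 rot left deg [-0.12  0.22 -0.5 ]
[0.0, 0.011, 0.006, -0.037, -0.0004, 0.0008, -0.0018]
[0.0, 0.011, 0.006, -0.037, -0.0004, 0.0008, -0.0018]
[0.0, 0.011, 0.007, -0.037, -0.0004, 0.0008, -0.0018]
```

View pics/s6z.png

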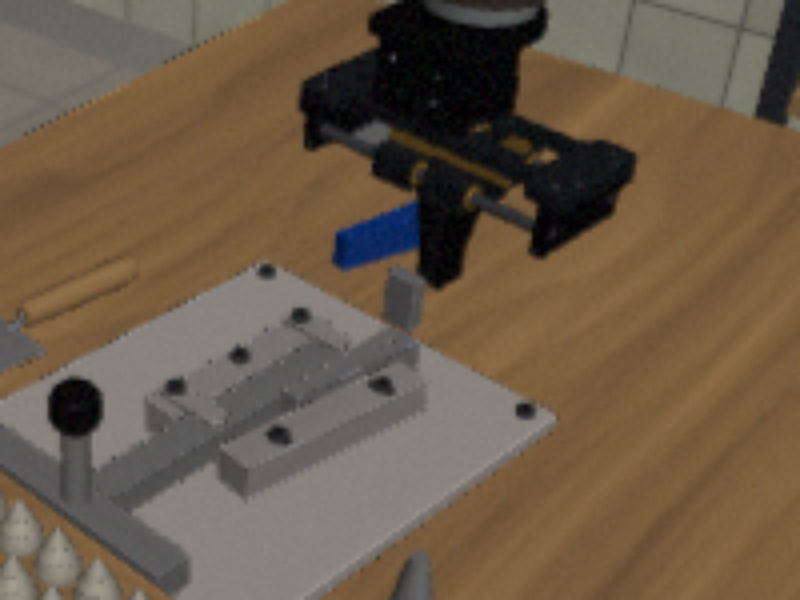

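Call:
carry_out:
  deltas:
    - [0, 0.015, 0.01, -0.05, 0, 0.001, -0.002]
    - [0, 0.015, 0.01, -0.05, 0, 0.001, -0.002]
    - [0, 0, 0, -0.05, 0, 0, 0]
    - [0, 0, 0, -0.05, 0, 0, 0]
    - [0, 0, 0, -0.05, 0, 0, 0]
    - [0, 0, 0, -0.04, 0, 0, 0]

```text
time_s: 11.1
tcp_pos: [0.5422, -0.2956, 0.0636]
tool_rot: [0.035, -0.041, -0.704, 0.708]
wrist_force: [0.2, -0.9, -1.1]
gripper_width: 0.0001
```

```bash
python3 - <<'E'
from h import *
plan2([.5435,-.270,.060],173.7,5)
im,d=save('side','s7.png'); cv2.imwrite('pics/s7z.png',cv2.resize(im[100:250,230:430,::-1],None,fx=4,fy=4))
E
```

```text
from [ 0.5422 -0.2956  0.0636] F [ 0.2 -0.9 -1.1] t 11.1 rot left deg [-0.25  0.11 -0.48]
[0.0, 0.003, 0.007, -0.051, -0.0006, 0.0002, -0.0011]
[0.0, 0.003, 0.007, -0.051, -0.0006, 0.0002, -0.0011]
[0.0, 0.003, 0.007, -0.051, -0.0006, 0.0002, -0.0011]
[0.0, 0.003, 0.007, -0.051, -0.0006, 0.0002, -0.0011]
[0.0, 0.003, 0.007, -0.051, -0.0006, 0.0002, -0.0011]
```

View pics/s7z.png

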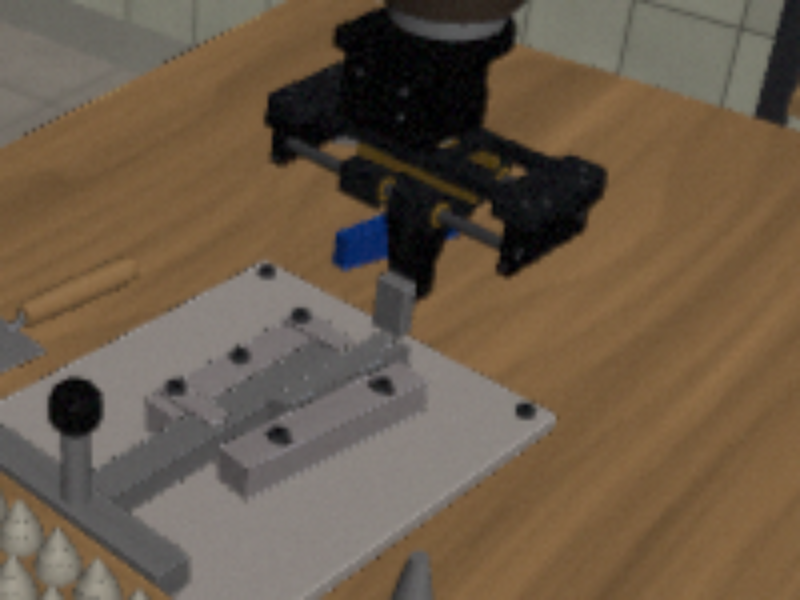

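The fingers have reached the tab and the wedge is sliding freely. I'll keep feeling forward.

Call:
carry_out:
  deltas:
    - [0, 0.003, 0.005, -0.04, 0, 0, -0.001]
    - [0, 0.003, 0.005, -0.04, 0, 0, -0.001]
    - [0, 0.003, 0.005, -0.03, 0, 0, -0.001]

```text
time_s: 11.45
tcp_pos: [0.5435, -0.2844, 0.0632]
tool_rot: [0.036, -0.04, -0.704, 0.708]
wrist_force: [0.1, -1.4, 0.7]
gripper_width: 0.0003
```

Call:
carry_out:
  deltas:
    - [0, 0, 0, -0.03, 0, 0, 0]
    - [0, 0, 0, -0.03, 0, 0, 0]

```text
time_s: 11.65
tcp_pos: [0.5442, -0.2781, 0.0632]
tool_rot: [0.036, -0.04, -0.704, 0.708]
wrist_force: [0.6, -2.0, 1.1]
gripper_width: 0.0004
```

Call:
carry_out:
  deltas:
    - [0, 0, 0, -0.03, 0, 0, 0]
    - [0, 0, 0, -0.02, 0, 0, 0]

```text
time_s: 11.85
tcp_pos: [0.5447, -0.2727, 0.0632]
tool_rot: [0.036, -0.04, -0.704, 0.708]
wrist_force: [-0.2, -1.7, 1.8]
gripper_width: 0.0004
```

Call:
carry_out:
  deltas:
    - [0, 0, 0, -0.03, 0, 0, 0]
    - [0, 0, 0, -0.02, 0, 0, 0]

```text
time_s: 12.05
tcp_pos: [0.5453, -0.2673, 0.0632]
tool_rot: [0.036, -0.04, -0.704, 0.708]
wrist_force: [-1.0, -1.0, 0.8]
gripper_width: 0.0
```

Call:
carry_out:
  deltas:
    - [0, 0, 0, -0.025, 0, 0, 0]
    - [0, 0, 0, -0.02, 0, 0, 0]

```text
time_s: 12.25
tcp_pos: [0.5463, -0.2627, 0.0632]
tool_rot: [0.036, -0.04, -0.704, 0.708]
wrist_force: [-1.1, -4.1, 0.3]
gripper_width: 0.0005
```

Call:
carry_out:
  deltas:
    - [0, 0, 0, -0.02, 0, 0, 0]
    - [0, 0, 0, -0.02, 0, 0, 0]

```text
time_s: 12.45
tcp_pos: [0.5465, -0.2618, 0.0639]
tool_rot: [0.035, -0.04, -0.702, 0.71]
wrist_force: [-0.7, -12.1, -1.1]
gripper_width: 0.0002
```

Both sides of the wedge bear now, at 12 N. I'll raise the push to 15–20 N.

Call:
carry_out:
  deltas:
    - [0, 0, 0, -0.03, 0, 0, 0]
    - [0, 0, 0, -0.03, 0, 0, 0]

```text
time_s: 12.65
tcp_pos: [0.5466, -0.2615, 0.0644]
tool_rot: [0.035, -0.039, -0.699, 0.713]
wrist_force: [-0.3, -14.2, -1.9]
gripper_width: 0.0003
```

Call:
carry_out:
  deltas:
    - [0, 0, 0.003, -0.036, -0.004, 0, 0]
    - [0, 0, 0.003, -0.036, -0.004, 0, 0]
    - [0, 0, 0.003, -0.036, -0.004, 0, 0]

```text
time_s: 12.95
tcp_pos: [0.5467, -0.2613, 0.0645]
tool_rot: [0.035, -0.039, -0.701, 0.711]
wrist_force: [-0.7, -16.1, -1.6]
gripper_width: 0.0005
```

Call:
carry_out:
  deltas:
    - [0, 0, 0.003, -0.04, -0.003, 0, 0]
    - [0, 0, 0.003, -0.04, -0.003, 0, 0]
    - [0, 0, 0.003, -0.04, -0.003, 0, 0]

```text
time_s: 13.25
tcp_pos: [0.5467, -0.2612, 0.0645]
tool_rot: [0.035, -0.039, -0.701, 0.711]
wrist_force: [-1.3, -16.8, -1.4]
gripper_width: 0.0
```

Call:
carry_out:
  deltas:
    - [0, 0, 0.003, -0.044, -0.003, 0, 0]
    - [0, 0, 0.003, -0.044, -0.003, 0, 0]
    - [0, 0, 0.003, -0.044, -0.003, 0, 0]

```text
time_s: 13.55
tcp_pos: [0.5467, -0.261, 0.0647]
tool_rot: [0.035, -0.04, -0.701, 0.711]
wrist_force: [-1.0, -18.7, -2.5]
gripper_width: 0.0006
```

The wedge is jammed at 18.7 N and moved less than 0.5 mm over the last steps. I'll let go, first straight back, then up.

Call:
carry_out:
  deltas:
    - [0, 0, 0, 0.1, 0, 0, 0]
    - [0, 0, 0, 0.2, 0, 0, 0]
    - [0, 0, 0, 0.2, 0, 0, 0]
    - [0, 0, -0.2, 0.1, -0.003, 0, 0]
    - [0, 0, -0.3, 0, 0, 0, 0]
    - [0, 0, -0.35, 0, 0, 0, 0]
    - [0, 0, -0.35, 0, 0, 0, 0]
    - [0, 0, -0.35, 0.0, 0, 0, 0]
    - [0, 0, 0, 0, 0, 0, 0]
    - [0, 0, 0, 0, 0, 0, 0]

```text
time_s: 14.55
tcp_pos: [0.5356, -0.3182, 0.2199]
tool_rot: [-0.041, 0.036, 0.707, -0.705]
wrist_force: [-0.4, 0.3, -0.8]
gripper_width: 0.0007
```

```bash
python3 - <<'E'
from h import *
s,R=tool(); print(s["tcp_pos"],s["wrist_force"],s["time_s"])
im,d=save('side','s8.png'); cv2.imwrite('pics/s8z.png',cv2.resize(im[130:310,140:380,::-1],None,fx=3.3,fy=3.3))
im,d=save('scene','c8.png'); cv2.imwrite('pics/c8z.png',cv2.resize(im[160:290,140:370,::-1],None,fx=3.4,fy=3.4))
b=cv2.imread("pics/s5.png").astype(int); a=cv2.imread("pics/s8.png").astype(int); 
for n,(x0,y0,x1,y1) in {"board/rail":(150,205,285,300),"knob":(240,185,300,240)}.items(): print(n,np.abs(a-b)[y0:y1,x0:x1].mean())
print([ (np.round(x["centre"],1),round(x["score"],2)) for x in eyes.tip_of("scene","bar_knob")[:1]])
E
```

```text
[ 0.53563936 -0.31824836  0.21990633] [-0.40869748  0.2779916  -0.80824101] 14.55
board/rail 9.387810266406758
knob 20.391717171717172
[(array([266.5, 177.6]), 0.77)]
```

View pics/s8z.png

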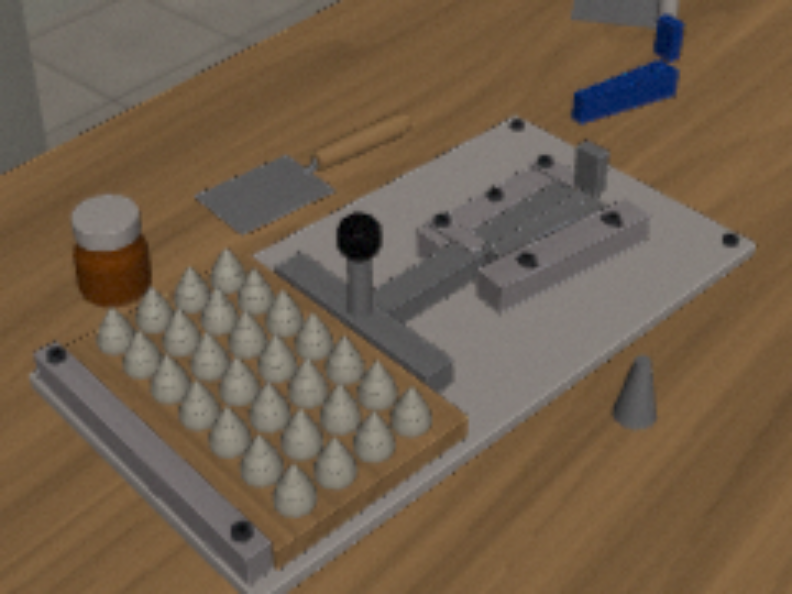

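View pics/c8z.png

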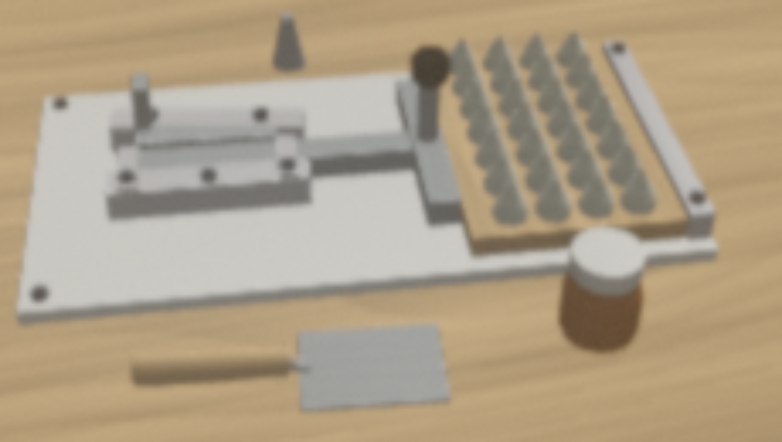

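```bash
python3 - <<'E'
import cv2,numpy as np
for f in ("s5","s8"):
    im=cv2.imread(f"pics/{f}.png"); cv2.imwrite(f"pics/{f}q.png",cv2.resize(im[195:300,150:300],None,fx=5,fy=5,interpolation=cv2.INTER_CUBIC))
a,b=[cv2.imread(f"pics/{f}.png",0).astype(np.float32) for f in("s5","s8")]
for n,(x0,y0,x1,y1) in {"barend":(255,225,285,255),"meringues":(175,225,270,285),"rail":(150,235,225,300),"nozzle":(320,235,345,262),"jar":(160,188,187,222)}.items():
    A,B=a[y0:y1,x0:x1],b[y0:y1,x0:x1]; w=cv2.createHanningWindow((x1-x0,y1-y0),cv2.CV_32F); print(n,np.round(cv2.phaseCorrelate(A,B,w),2) if 0 else cv2.phaseCorrelate(A,B,w))
E
python3 -c "
import cv2,numpy as np
a=cv2.imread('pics/s5.png')[205:265,225:300];b=cv2.imread('pics/s8.png')[205:265,225:300]
cv2.imwrite('pics/cmp.png',cv2.resize(np.hstack([a,b]),None,fx=5,fy=5))"
```

```text
barend ((0.06891591578024325, -0.025728285032375453), 1.0161677461200291)
meringues ((-0.06255688975723928, 0.08474353152702463), 0.9871177401807573)
rail ((0.4554375544478617, 0.06290563986922848), 1.0672701436501961)
nozzle ((0.5968921296402563, 0.21374885488720352), 1.0433662230880172)
jar ((0.47271738202582547, -0.01916317700401038), 0.964257213804457)
```

View pics/cmp.png

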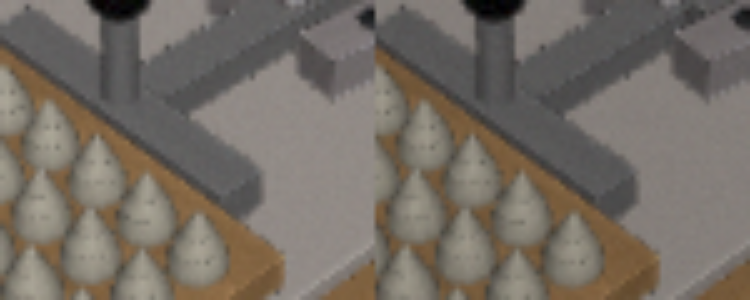

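```bash
python3 - <<'E'
from h import *
print(order.job_done()); print(telemetry.state()["time_s"])
E
```

```text
the job is handed in; nothing more can be done
None
the job is handed in; nothing more can be done
```

I slid the stop bar by its knob until the board sat flush against the end rail, then pushed the wedge's thumb tab until it jammed. After that I backed off clear of everything and handed the job in at about 15 s.

- **Seating the board:** The bar stopped dead and did not creep at 7 to 11.5 N, well under the 30 N limit. The pictures show the board square against the rail, with the bar's full front face against the board's back edge.
- **Jamming the wedge:** It slid freely for about 4 cm, then both sides bore. I built the push up to 18.7 N, and it moved less than about 0.5 mm over the last steps.
- **Checks after letting go:** The bar and board match the seated picture to within about 0.1 pixel, and no gap can be seen. The wedge is deep in its pocket, and the jar, nozzle, spatula and blue look-alike appear where they were. The gripper touches nothing, with wrist force near zero.

**What disagreed or was left untested:**
- The image comparison also gave shifts of about 0.5 pixel for the rail, nozzle and jar. I put this down to a known half-pixel bias of the method with odd window sizes, because the rail is fixed and looks unmoved.
- Early knob and rail positions from the pictures differed by 3 to 6 mm between methods, so I relied on contact force for the final stops.
- I did not tug the bar to test the jam, so as not to disturb it.

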